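# Make up the spice tray to four jars

### The job

Make up the spice tray: it must end up with exactly four of the green-capped spice jars standing upright on its floor and nothing else in it; if a salt shaker is in the tray, put it back on the bare worktop. The spare spice jar and both salt shakers must end up standing upright on the bare worktop, clear of the tray. Set things down rather than dropping them, and do not tip anything over or shift the honey jars, candle, pepper mill or oil bottle.

Things in the scene. Friction and masses are not known exactly. Their poses are not given: they have to be found in the camera images.
- tray: low open wooden tray fixed on the worktop, no dividers: inside 160 mm along its x by 250 mm along its y, walls 6 mm thick and 28 mm high, floor 3 mm thick, a small dark steel bail handle at wall height sticking out 21 mm from each short end. Origin at the centre of its underside, z up. It always starts with two things in it
- jar_a: spice jar: clear glass with a label and a green cap; round, 46 mm diameter, 106 mm tall, about 0.11 kg; straight-sided below the cap, which takes the top 20 mm. Origin at the centre of its underside, z up along its axis. One of five alike; at the start one or two of the five stand in the tray, the others on the worktop among the other things
- jar_b: spice jar: clear glass with a label and a green cap; round, 46 mm diameter, 106 mm tall, about 0.11 kg; straight-sided below the cap, which takes the top 20 mm. Origin at the centre of its underside, z up along its axis. One of five alike; at the start one or two of the five stand in the tray, the others on the worktop among the other things
- jar_c: spice jar: clear glass with a label and a green cap; round, 46 mm diameter, 106 mm tall, about 0.11 kg; straight-sided below the cap, which takes the top 20 mm. Origin at the centre of its underside, z up along its axis. One of five alike; at the start one or two of the five stand in the tray, the others on the worktop among the other things
- jar_d: spice jar: clear glass with a label and a green cap; round, 46 mm diameter, 106 mm tall, about 0.11 kg; straight-sided below the cap, which takes the top 20 mm. Origin at the centre of its underside, z up along its axis. One of five alike; at the start one or two of the five stand in the tray, the others on the worktop among the other things
- jar_e: spice jar: clear glass with a label and a green cap; round, 46 mm diameter, 106 mm tall, about 0.11 kg; straight-sided below the cap, which takes the top 20 mm. Origin at the centre of its underside, z up along its axis. One of five alike; at the start one or two of the five stand in the tray, the others on the worktop among the other things
- salt_a: salt shaker: clear glass, white salt, grey domed metal top; round, 44 mm diameter up to 70 mm height, narrowing to 34 mm at the top, 90 mm tall, about 0.1 kg. Origin at the centre of its underside, z up along its axis. One of two alike; at the start at most one of them stands in the tray
- salt_b: salt shaker: clear glass, white salt, grey domed metal top; round, 44 mm diameter up to 70 mm height, narrowing to 34 mm at the top, 90 mm tall, about 0.1 kg. Origin at the centre of its underside, z up along its axis. One of two alike; at the start at most one of them stands in the tray
- honey_a: honey jar with a dark lid, round, 62 mm diameter, 99 mm tall, loose. Origin at the centre of its underside, z up. Not part of the job: leave it standing where it is
- honey_b: honey jar with a dark lid, round, 62 mm diameter, 99 mm tall, loose. Origin at the centre of its underside, z up. Not part of the job: leave it standing where it is
- candle_jar: pink candle in a glass, round, 76 mm diameter, 90 mm tall, loose. Origin at the centre of its underside, z up. Not part of the job: leave it standing where it is
- pepper_mill: dark wooden pepper mill, round, 58 mm diameter, 150 mm tall with a small knob on top (above 139 mm only 12 mm thick), loose. Origin at the centre of its underside, z up. Not part of the job: leave it standing where it is
- olive_oil: dark green oil bottle, 61 mm diameter, 267 mm tall, loose, standing between the tray and the things on the right, where (y below 0) the worktop ends at x = 0.50; left of that it reaches past x = 0.70. Origin at the centre of its underside, z up. Not part of the job: leave it standing where it is
There are look-alikes about, which are no part of the job. Leave any red look-alike of the jar_d alone.

How it is judged (in metres and radians):
At the end, for the whole second after the job is handed in: Exactly four spice jars stand on the tray's floor (centre within 70 x 115 mm of the tray's centre, underside at most 9 mm up); the fifth and both shakers stand on the worktop (within 8 mm of it), over 100 mm in x or 145 mm in y from the tray's centre; all upright to 0.15 rad, at rest ((((x of jar_b in the frame of tray between -0.07 and 0.07 m and y of jar_b in the frame of tray between -0.115 and 0.115 m and z of jar_b in the frame of tray between -0.003 and 0.009 m) and (x of jar_c in the frame of tray between -0.07 and 0.07 m and y of jar_c in the frame of tray between -0.115 and 0.115 m and z of jar_c in the frame of tray between -0.003 and 0.009 m) and (x of jar_d in the frame of tray between -0.07 and 0.07 m and y of jar_d in the frame of tray between -0.115 and 0.115 m and z of jar_d in the frame of tray between -0.003 and 0.009 m) and (x of jar_e in the frame of tray between -0.07 and 0.07 m and y of jar_e in the frame of tray between -0.115 and 0.115 m and z of jar_e in the frame of tray between -0.003 and 0.009 m) and ((x of jar_a in the frame of tray above 0.1 m or x of jar_a in the frame of tray below -0.1 m or y of jar_a in the frame of tray above 0.145 m or y of jar_a in the frame of tray below -0.145 m) and height (world z) of jar_a between -0.005 and 0.008 m)) or ((x of jar_a in the frame of tray between -0.07 and 0.07 m and y of jar_a in the frame of tray between -0.115 and 0.115 m and z of jar_a in the frame of tray between -0.003 and 0.009 m) and (x of jar_c in the frame of tray between -0.07 and 0.07 m and y of jar_c in the frame of tray between -0.115 and 0.115 m and z of jar_c in the frame of tray between -0.003 and 0.009 m) and (x of jar_d in the frame of tray between -0.07 and 0.07 m and y of jar_d in the frame of tray between -0.115 and 0.115 m and z of jar_d in the frame of tray between -0.003 and 0.009 m) and (x of jar_e in the frame of tray between -0.07 and 0.07 m and y of jar_e in the frame of tray between -0.115 and 0.115 m and z of jar_e in the frame of tray between -0.003 and 0.009 m) and ((x of jar_b in the frame of tray above 0.1 m or x of jar_b in the frame of tray below -0.1 m or y of jar_b in the frame of tray above 0.145 m or y of jar_b in the frame of tray below -0.145 m) and height (world z) of jar_b between -0.005 and 0.008 m)) or ((x of jar_a in the frame of tray between -0.07 and 0.07 m and y of jar_a in the frame of tray between -0.115 and 0.115 m and z of jar_a in the frame of tray between -0.003 and 0.009 m) and (x of jar_b in the frame of tray between -0.07 and 0.07 m and y of jar_b in the frame of tray between -0.115 and 0.115 m and z of jar_b in the frame of tray between -0.003 and 0.009 m) and (x of jar_d in the frame of tray between -0.07 and 0.07 m and y of jar_d in the frame of tray between -0.115 and 0.115 m and z of jar_d in the frame of tray between -0.003 and 0.009 m) and (x of jar_e in the frame of tray between -0.07 and 0.07 m and y of jar_e in the frame of tray between -0.115 and 0.115 m and z of jar_e in the frame of tray between -0.003 and 0.009 m) and ((x of jar_c in the frame of tray above 0.1 m or x of jar_c in the frame of tray below -0.1 m or y of jar_c in the frame of tray above 0.145 m or y of jar_c in the frame of tray below -0.145 m) and height (world z) of jar_c between -0.005 and 0.008 m)) or ((x of jar_a in the frame of tray between -0.07 and 0.07 m and y of jar_a in the frame of tray between -0.115 and 0.115 m and z of jar_a in the frame of tray between -0.003 and 0.009 m) and (x of jar_b in the frame of tray between -0.07 and 0.07 m and y of jar_b in the frame of tray between -0.115 and 0.115 m and z of jar_b in the frame of tray between -0.003 and 0.009 m) and (x of jar_c in the frame of tray between -0.07 and 0.07 m and y of jar_c in the frame of tray between -0.115 and 0.115 m and z of jar_c in the frame of tray between -0.003 and 0.009 m) and (x of jar_e in the frame of tray between -0.07 and 0.07 m and y of jar_e in the frame of tray between -0.115 and 0.115 m and z of jar_e in the frame of tray between -0.003 and 0.009 m) and ((x of jar_d in the frame of tray above 0.1 m or x of jar_d in the frame of tray below -0.1 m or y of jar_d in the frame of tray above 0.145 m or y of jar_d in the frame of tray below -0.145 m) and height (world z) of jar_d between -0.005 and 0.008 m)) or ((x of jar_a in the frame of tray between -0.07 and 0.07 m and y of jar_a in the frame of tray between -0.115 and 0.115 m and z of jar_a in the frame of tray between -0.003 and 0.009 m) and (x of jar_b in the frame of tray between -0.07 and 0.07 m and y of jar_b in the frame of tray between -0.115 and 0.115 m and z of jar_b in the frame of tray between -0.003 and 0.009 m) and (x of jar_c in the frame of tray between -0.07 and 0.07 m and y of jar_c in the frame of tray between -0.115 and 0.115 m and z of jar_c in the frame of tray between -0.003 and 0.009 m) and (x of jar_d in the frame of tray between -0.07 and 0.07 m and y of jar_d in the frame of tray between -0.115 and 0.115 m and z of jar_d in the frame of tray between -0.003 and 0.009 m) and ((x of jar_e in the frame of tray above 0.1 m or x of jar_e in the frame of tray below -0.1 m or y of jar_e in the frame of tray above 0.145 m or y of jar_e in the frame of tray below -0.145 m) and height (world z) of jar_e between -0.005 and 0.008 m))) and (x of salt_a in the frame of tray above 0.1 m or x of salt_a in the frame of tray below -0.1 m or y of salt_a in the frame of tray above 0.145 m or y of salt_a in the frame of tray below -0.145 m) and height (world z) of salt_a between -0.005 and 0.008 m and (x of salt_b in the frame of tray above 0.1 m or x of salt_b in the frame of tray below -0.1 m or y of salt_b in the frame of tray above 0.145 m or y of salt_b in the frame of tray below -0.145 m) and height (world z) of salt_b between -0.005 and 0.008 m and angle between each of jar_a, jar_b, jar_c, jar_d, jar_e, salt_a, salt_b's own z axis and vertical below 0.15 rad and linear speed of each of jar_a, jar_b, jar_c, jar_d, jar_e, salt_a, salt_b below 0.03 m/s); the robot touches nothing.
It fails at once if a honey jar was shifted more than 30 mm or tipped (distance of any of honey_a, honey_b from where it was at the start of the episode above 0.03 m or angle between any of honey_a, honey_b's own z axis and vertical above 0.3 rad).
It fails at once if the candle or pepper mill was shifted more than 30 mm or tipped (distance of any of candle_jar, pepper_mill from where it was at the start of the episode above 0.03 m or angle between any of candle_jar, pepper_mill's own z axis and vertical above 0.3 rad).
It fails at once if the oil bottle was shifted more than 30 mm or tipped (distance of olive_oil from where it was at the start of the episode above 0.03 m or angle between olive_oil's own z axis and vertical above 0.3 rad).
It fails at once if a spice jar or salt shaker was tipped over (angle between any of jar_a, jar_b, jar_c, jar_d, jar_e, salt_a, salt_b's own z axis and vertical above 0.7 rad).
It fails at once if a spice jar or salt shaker was dropped (falling faster than 0.7 m/s out of the fingers, about 25 mm) ((linear speed of jar_a above 0.7 m/s and contact force between the fingers and jar_a below 0.05 N) or (linear speed of jar_b above 0.7 m/s and contact force between the fingers and jar_b below 0.05 N) or (linear speed of jar_c above 0.7 m/s and contact force between the fingers and jar_c below 0.05 N) or (linear speed of jar_d above 0.7 m/s and contact force between the fingers and jar_d below 0.05 N) or (linear speed of jar_e above 0.7 m/s and contact force between the fingers and jar_e below 0.05 N) or (linear speed of salt_a above 0.7 m/s and contact force between the fingers and salt_a below 0.05 N) or (linear speed of salt_b above 0.7 m/s and contact force between the fingers and salt_b below 0.05 N)).
It also fails if it takes over 72 s, if anything falls off the work surface, if the arm or the gripper's body presses on something with over 40 N, if the wrist force passes 120 N, or if a joint passes its speed limit or range.

### The arm

A 6-joint arm with a two-finger parallel gripper is mounted at the origin on the work surface; the furniture and walls round the work are solid. World frame = base frame: x ahead of the robot, y to its left, z up, the work surface at z = 0. Lengths are in m, angles in degrees, forces in N, time in s.
With the tool pointing down it reaches from about 0.4 to 0.825 m from the base axis. Payload 7 kg.
Tool frame: the origin (TCP) lies midway between the tips of the shut fingers; the grasp point (between the pads) lies 19 mm behind it; z points along the fingers, y is the line along which they close (so a half turn about z gives the same grasp; the last joint's range is limited). The gripper opens to 88 mm and grips with 3 to 60 N. Pads are 19 mm wide; open, the fingers measure 130 mm over their backs; the gripper's body (78 mm by 193 mm) begins 47 mm behind the grasp point.
Start: joints at [-47.779, 20.546, 0.682, 0, -70.136, -16.507], TCP at [0.293, -0.608, 0.227] pointing down, gripper open.
Joint ranges: [-176.03, 176.03], [-82.01, 121.73], [-58.28, 71.71], [-173.87, 95.51], [-174.79, -0.11], [-173.66, 173.66]. Speed limits (degrees/s): [136.94, 136.94, 172.46, 180, 180, 180].

### API

Orientations are given as [roll, pitch, yaw] about the fixed x, y, z axes, in that order (R = Rz(yaw) Ry(pitch) Rx(roll)).
In Python, from plant import ctrl gives the robot as it stands. The module is installed in compiled form; this text tells all that it offers.
- The arm moves only by the tool play_rows, never from a script. Its argument "commands" is a list that holds one entry, the list of rows, each a list of 7 numbers: the turn, a rotation vector about the tool's x, y, z in rad, then the shift along the tool's x, y, z in cm, then the finger opening in cm, from 0 to 8.76. In form: [[[ax, ay, az, x, y, z, grip], ...]]. A call has 1 to 8 rows; each row is the pose to reach, as a shift and turn from the pose commanded when the call began, along the tool's axes at that moment; what a row does not reach only later rows make up. A row lasts 1/12 s, in which the tool goes at most 41.7 mm and 7.16 degrees, less where a joint would pass 70% of its speed; a pose out of reach is approached as far as the arm can. A call with a gripper value outside its range is refused whole. The fingers move at their own pace and stop on an object; the grip force is fixed at half the most. Time passes only in rows, so rows that repeat a pose let the fingers close. It gives the time, the measured TCP pose, the force, the opening and the grip force at its end, in the units of the state.
- ctrl.get_obs(): the state, without advancing time (a new reading comes with each control period).
- ctrl.snapshot(name): name is "scene" or "top" or "wrist"; returns a dict with "color" (384x512x3 uint8, red, green, blue), "camera_matrix" (3x3 intrinsics, pixels), "k1" (the pictures are not rectified: a ray, as slopes to the right and down, at radius r is drawn at 1 + k1 r^2 times it, then the intrinsics apply), "origin" and "rotation" of the camera in the world; the wrist camera has in their place "hand_eye" (4x4, takes a point from camera to tool coordinates, whose origin is the TCP and whose axes are the flange's). Camera axes: x right, y down, z forward; pixel columns grow to the right and rows downward; lengths in m; the calibration is good to about 2 mm. A picture is of the moment at which its call begins: read the wrist's pose just before it. There is no depth.
- ctrl.close_job(): hands the job in; it is judged then, once.
Trained networks look in a picture, given as the dict that the camera call returned (one of the last four; its "shot" number tells which), for a name from the list of things; names that differ only in an ending like _2 or _b are one class to them, and where a whole thing is asked for, a point or a joint stands for the part that bears it (a point fixed in the world has none). Each returns a list of dicts, best first, with "conf" (0 to 1); they miss things now and then, are a little off and sometimes report something else, mostly with a low value. They report only what shows in the picture. A call takes as long as a camera call. They do not tell look-alikes from the thing itself.
- ctrl.find_in(picture, name): "bbox" ([left, top, width, height] in pixels, round what is visible of it).
The state is a dict: "clock": time; "joint_pos": joint angles; "qvel": joint speeds; "tau": joint torques, N m; "tool_pos": TCP position; "orientation": TCP orientation; "force": force on the tool from outside, world axes, zero at the start; "moment": the same for the moment, N m; "opening": finger opening in m; "gripper_force": force on a finger pad.
Only numpy, scipy, OpenCV 4.12 (cv2) and the standard library are available. Lean on these libraries where they do the work, as an engineer would, in place of code of your own. Each camera call takes 0.05 s, during which the arm holds its last target. There are 200 camera calls.

## Working session

There is one attempt and no reset: what is moved stays moved. The work goes in short steps, Python scripts to look and compute and a tool call to move; the robot and the scene stay as the last step left them, time stands still between calls to the robot, and variables do not carry over. Pictures are saved under pics/ and viewed, at most 10 in all, crops included, and the job is handed in when it is done.

Besides the shell and the picture viewer there is one more tool, called as a command line: name --argument value ..., lists and objects as JSON in quotes. play_rows: Moves the arm, as the interface text tells. Its arguments: {"type":"object","properties":{"commands":{"type":"array","items":{"type":"array","items":{"type":"array","items":{"type":"number"}}}}},"required":["commands"]}

```bash
mkdir -p pics
cat > h.py <<'E'
import numpy as np, cv2
from plant import ctrl
def ray(p,uv):
    K=np.array(p["camera_matrix"]);k=p["k1"]
    d=np.array([(uv[0]-K[0,2])/K[0,0],(uv[1]-K[1,2])/K[1,1]]);s=d.copy()
    for _ in range(20): s=d/(1+k*(s@s))
    return np.array([s[0],s[1],1.])
def world(p,uv,z):
    R=np.array(p["rotation"]);o=np.array(p["origin"]).ravel();d=R@ray(p,uv)
    return (o+d*(z-o[2])/d[2])[:2]
def save(p,n,f=1.5): cv2.imwrite("pics/"+n,cv2.resize(p["color"][:,:,::-1],None,fx=f,fy=f))
E
python3 - <<'E'
from h import *
print({k:np.round(v,3).tolist() if not isinstance(v,float) else v for k,v in ctrl.get_obs().items()})
for c in("top","scene"):
    p=ctrl.snapshot(c);save(p,c+"0.png");print(c,np.round(p["origin"],3),np.round(p["rotation"],3).tolist(),p["camera_matrix"],p["k1"])
    for n in("jar_a","salt_a","honey_a","candle_jar","pepper_mill","olive_oil","tray"):
        for d in ctrl.find_in(p,n):
            b=d["bbox"];print(n,round(d["conf"],2),np.round(b).tolist(),np.round(world(p,(b[0]+b[2]/2,b[1]+b[3]/2),0.1),3) if c=="top" else "")
E
```

```text
{'clock': 0.0, 'joint_pos': [-47.779, 20.59, 0.633, -0.023, -70.137, -16.509], 'qvel': [0.006, 0.049, 0.021, -0.034, -0.032, -0.04], 'tau': [0.002, -58.272, 29.306, 6.997, 0.007, -0.0], 'tool_pos': [0.293, -0.608, 0.226], 'orientation': [179.904, -0.006, -154.296], 'force': [-0.223, -0.33, 0.497], 'moment': [0.03, 0.025, -0.014], 'gripper_force': 0.0, 'opening': 0.08761316130319996}
top [ 0.376 -0.03   1.47 ] [-175.994, 1.084, -88.502] [[409.02559613   0.         251.18363256]
 [  0.         409.02559613 190.1053454 ]
 [  0.           0.           1.        ]] -0.05273936366310326Traceback (most recent call last):
  File "<stdin>", line 7, in <module>
  File "h.py", line 10, in world
    return (o+d*(z-o[2])/d[2])[:2]
                         ~^^^
IndexError: invalid index to scalar variable.
```

```bash
sed -i 's/R=np.array(p\["rotation"\])/R=Rot.from_euler("xyz",p["rotation"],degrees=True).as_matrix()/; 1a from scipy.spatial.transform import Rotation as Rot' h.py
cat >> h.py <<'E'
def grid(p,n,c,f=1.5):
    pass
E
python3 - <<'E'
from h import *
for c in("top","scene"):
    p=ctrl.snapshot(c);save(p,c+"1.png");print(c,np.round(p["origin"],3),np.round(p["rotation"],3).tolist())
    for n in("jar_a","salt_a","honey_a","candle_jar","pepper_mill","olive_oil","tray"):
        for d in ctrl.find_in(p,n):
            b=d["bbox"];print(n,round(d["conf"],2),np.round(b).tolist(),np.round(world(p,(b[0]+b[2]/2,b[1]+b[3]/2),0.1),3) if c=="top" else "")
E
```

```text
top [ 0.376 -0.03   1.47 ] [-175.994, 1.084, -88.502]
jar_a 0.77 [161.0, 222.0, 17.0, 16.0] [0.331 0.27 ]
jar_a 0.61 [328.0, 184.0, 15.0, 15.0] [ 0.473 -0.285]
jar_a 0.56 [134.0, 148.0, 26.0, 14.0] [0.582 0.357]
jar_a 0.52 [233.0, 218.0, 10.0, 11.0] [0.358 0.038]
jar_a 0.48 [312.0, 210.0, 18.0, 15.0] [ 0.383 -0.236]
jar_a 0.46 [197.0, 203.0, 12.0, 16.0] [0.396 0.16 ]
salt_a 0.72 [223.0, 153.0, 12.0, 15.0] [0.571 0.074]
salt_a 0.62 [360.0, 196.0, 10.0, 12.0] [ 0.441 -0.383]
honey_a 0.83 [334.0, 215.0, 21.0, 14.0] [ 0.372 -0.316]
honey_a 0.7 [136.0, 196.0, 22.0, 20.0] [0.409 0.348]
pepper_mill 0.66 [129.0, 171.0, 24.0, 21.0] [0.491 0.373]
olive_oil 0.77 [270.0, 192.0, 19.0, 22.0] [ 0.43  -0.099]
tray 0.93 [171.0, 144.0, 78.0, 48.0] [0.543 0.139]
scene [ 1.252 -0.045  0.955] [-139.675, -0.606, 89.28]
jar_a 0.89 [400.0, 204.0, 30.0, 34.0] 
jar_a 0.88 [337.0, 187.0, 26.0, 39.0] 
jar_a 0.84 [350.0, 135.0, 21.0, 31.0] 
jar_a 0.65 [312.0, 148.0, 22.0, 38.0] 
jar_a 0.57 [176.0, 150.0, 17.0, 16.0] 
jar_a 0.57 [272.0, 137.0, 17.0, 37.0] 
jar_a 0.56 [151.0, 166.0, 24.0, 40.0] 
salt_a 0.81 [285.0, 203.0, 19.0, 31.0] 
salt_a 0.61 [124.0, 170.0, 13.0, 27.0] 
honey_a 0.64 [378.0, 149.0, 28.0, 43.0] 
honey_a 0.24 [285.0, 202.0, 19.0, 29.0] 
honey_a 0.18 [175.0, 146.0, 16.0, 22.0] 
honey_a 0.15 [225.0, 112.0, 21.0, 83.0] 
candle_jar 0.61 [176.0, 164.0, 31.0, 42.0] 
pepper_mill 0.84 [392.0, 167.0, 34.0, 44.0] 
olive_oil 0.76 [222.0, 111.0, 26.0, 84.0] 
tray 0.83 [274.0, 189.0, 104.0, 61.0]
```

View pics/top1.png

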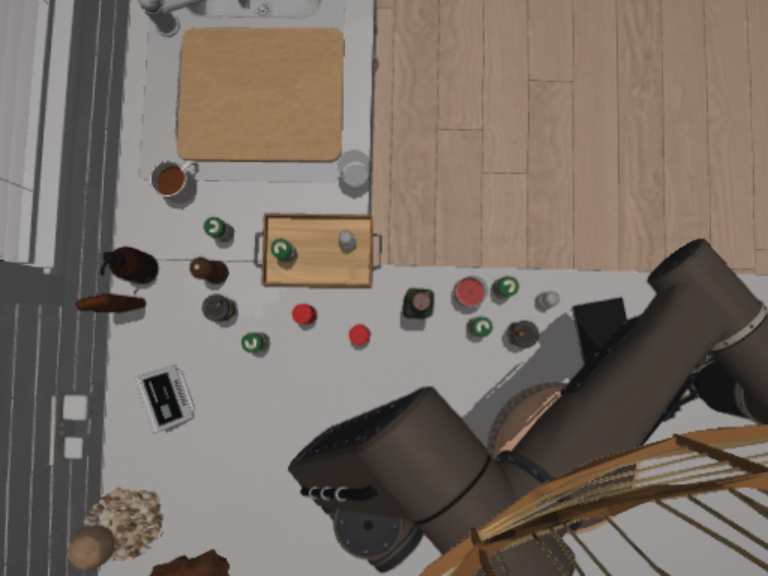

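View pics/scene1.png

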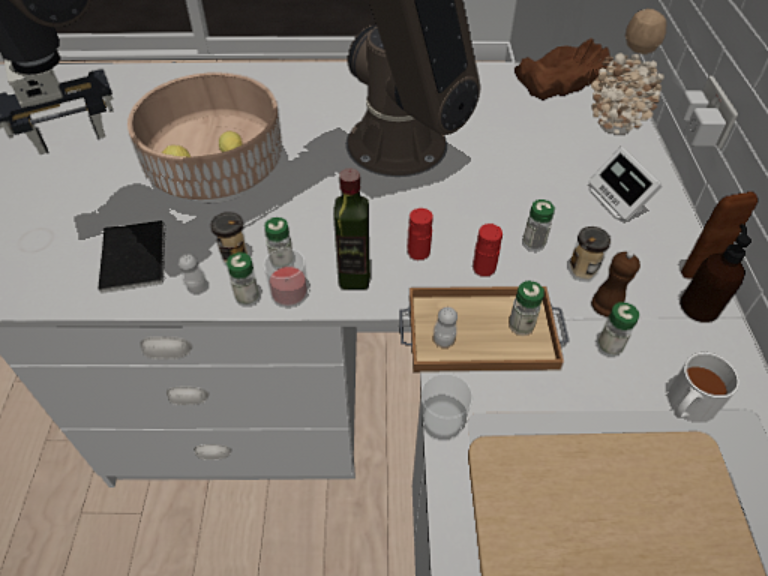

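```bash
cat >> h.py <<'E'
def proj(p,X):
    R=Rot.from_euler("xyz",p["rotation"],degrees=True).as_matrix();c=(np.atleast_2d(X)-np.array(p["origin"]).ravel())@R
    s=c[:,:2]/c[:,2:];s=s*(1+p["k1"]*(s**2).sum(1))[:,None];K=np.array(p["camera_matrix"])
    return s*[K[0,0],K[1,1]]+[K[0,2],K[1,2]]
def hullc(pts):
    m=cv2.moments(cv2.convexHull(np.float32(pts).reshape(-1,1,2)));return np.array([m["m10"],m["m01"]])/m["m00"],m["m00"]
def cyl(x,y,d,z0,z1):
    t=np.linspace(0,2*np.pi,40);return np.vstack([np.c_[x+d/2*np.cos(t),y+d/2*np.sin(t),0*t+z] for z in(z0,z1)])
def caps(p,z0=0.086,z1=0.106,d=0.046,dz=0):
    h=cv2.cvtColor(p["color"],cv2.COLOR_RGB2HSV)
    m=cv2.inRange(h,(60,120,40),(90,255,255));m=cv2.morphologyEx(m,cv2.MORPH_CLOSE,np.ones((3,3)))
    out=[]
    for c in cv2.findContours(m,cv2.RETR_EXTERNAL,cv2.CHAIN_APPROX_NONE)[0]:
        if cv2.contourArea(c)<40: continue
        uv,a=hullc(c[:,0]); xy=world(p,uv,z1+dz)
        for _ in range(4):
            mc,ma=hullc(proj(p,cyl(*xy,d,z0+dz,z1+dz)));xy=xy+world(p,uv,z1)-world(p,mc,z1)
        out.append((np.round(xy,4).tolist(),np.round(uv).tolist(),round(a),round(ma)))
    return out
def go(x,y,z,yaw=None,base=None):
    "offset in tool axes (cm) and turn about tool z (rad) from current pose to target"
    o=ctrl.get_obs();P,E=(np.array(o["tool_pos"]),o["orientation"]) if base is None else (np.array(base[:3]),[180,0,base[3]])
    R=Rot.from_euler("xyz",E,degrees=True)
    d=R.inv().apply(np.array([x,y,z])-P)*100
    a=0 if yaw is None else R.inv()*Rot.from_euler("xyz",[180,0,yaw],degrees=True)
    return np.round(d,2).tolist(), np.round(a.as_rotvec(),3).tolist() if yaw is not None else 0
E
python3 - <<'E'
from h import *
for c in("top","scene"):
    p=ctrl.snapshot(c);print(c)
    for r in caps(p):print(r)
    if c=="top":
        for q in((263,214),(372,214),(372,286),(263,286)): print("tray",np.round(world(p,np.array(q)/1.5,0.028),3))
        for n,q,z in(("salt_in",(346,240),.09),("salt_out",(547,299),.09),("honey",(522,334),.099),("honey2",(216,306),.099),("mill",(203,268),.14),("candle",(470,291),.09),("red",(303,314),.1),("red",(359,335),.1),("oil",(421,300),.26)): print(n,np.round(world(p,np.array(q)/1.5,z),3))
        cv2.imwrite("pics/c1.png",cv2.resize(p["color"][130:250,120:390,::-1],None,fx=2.9,fy=2.9,interpolation=cv2.INTER_CUBIC))
E
```

```text
top
tray [0.64  0.276]
tray [0.645 0.016]
tray [0.474 0.011]
tray [0.467 0.269]
salt_in [0.573 0.071]
salt_out [ 0.45  -0.385]
honey [ 0.37  -0.327]
honey2 [0.415 0.36 ]
mill [0.497 0.381]
candle [ 0.464 -0.211]
red [0.402 0.162]
red [0.359 0.035]
oil [ 0.433 -0.093]
scene
([0.5978, 0.375], [416.0, 210.0], 236, 298)
([0.5493, 0.2204], [353.0, 196.0], 214, 276)
([0.4792, -0.2941], [159.0, 176.0], 188, 257)
([0.3871, -0.2367], [184.0, 152.0], 167, 228)
([0.3375, 0.278], [361.0, 140.0], 153, 212)
```

View pics/c1.png

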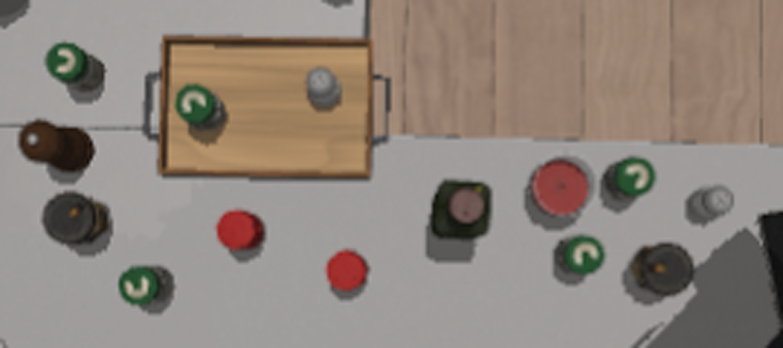

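```bash
sed -i 's/(60,120,40),(90,255,255)/(55,80,25),(95,255,255)/; s/np.ones((3,3))/np.ones((5,5),np.uint8)/' h.py
python3 - <<'E'
from h import *
for c in("top","scene"):
    p=ctrl.snapshot(c);print(c)
    for r in caps(p):print(r)
print(p["color"].shape, ctrl.get_obs()["clock"])
E
```

```text
top
([0.3366, 0.2766], [168.0, 228.0], 122, 163)
([0.3853, -0.237], [321.0, 218.0], 112, 161)
([0.4774, -0.2934], [338.0, 190.0], 114, 163)
([0.5494, 0.219], [187.0, 166.0], 116, 159)
([0.5964, 0.3731], [143.0, 151.0], 122, 164)
scene
([0.598, 0.3739], [416.0, 210.0], 254, 298)
([0.5489, 0.2202], [353.0, 196.0], 240, 276)
([0.4786, -0.2946], [159.0, 176.0], 214, 256)
([0.3879, -0.2366], [184.0, 152.0], 180, 228)
([0.338, 0.2771], [361.0, 140.0], 170, 212)
(384, 512, 3) 1.1
```

play_rows --commands '[[[0,0,0,0,0,-4,8.76],[0,0,0,0,0,-8,8.76],[0,0,0,0,0,-12,8.76]]]'

```text
clock: 1.35
tool_pos: [0.2924, -0.6078, 0.3477]
orientation: [179.9, -0.0, -154.3]
force: [1.4, -1.1, 1.2]
opening: 0.0875
gripper_force: 0.0
```

```bash
python3 -c "
from h import *
print(go(.478,-.294,.25,-90), ctrl.get_obs()['joint_pos'])"
```

```text
([-30.34, 20.21, 9.78], [0.002, 0.0, -1.122]) [-4.77776345e+01  1.79918864e+01  1.23855320e+01  1.44018175e-02
 -8.44804555e+01 -1.65061732e+01]
```

play_rows --commands '[[[0,0,-1.122,-30.34,20.21,9.78,8],[0,0,-1.122,-30.34,20.21,9.78,8],[0,0,-1.122,-30.34,20.21,9.78,8],[0,0,-1.122,-30.34,20.21,9.78,8],[0,0,-1.122,-30.34,20.21,9.78,8],[0,0,-1.122,-30.34,20.21,9.78,8],[0,0,-1.122,-30.34,20.21,9.78,8],[0,0,-1.122,-30.34,20.21,9.78,8]]]'

```text
clock: 2.02
tool_pos: [0.4574, -0.3293, 0.2601]
orientation: [-180.0, -0.0, -96.6]
force: [0.3, 0.6, -0.7]
opening: 0.0798
gripper_force: 0.0
```

```bash
python3 -c "
from h import *
print(go(.478,-.294,.25,-90))"
```

```text
([-3.75, -1.64, 1.01], [-0.001, -0.0, -0.116])
```

play_rows --commands '[[[0,0,-0.116,-3.75,-1.64,1.01,8],[0,0,-0.116,-3.75,-1.64,1.01,8],[0,0,-0.116,-3.75,-1.64,1.01,8]]]'

```text
clock: 2.27
tool_pos: [0.4785, -0.2938, 0.2497]
orientation: [179.9, 0.0, -90.1]
force: [-0.0, 0.6, 0.8]
opening: 0.08
gripper_force: 0.0
```

```bash
python3 -c "
from h import *
print(go(.478,-.294,.061,-90)); p=ctrl.snapshot('wrist'); save(p,'w1.png',1.2);print([(d['conf'],d['bbox']) for d in ctrl.find_in(p,'jar_a')])"
```

```text
([0.02, 0.03, 18.87], [0.001, 0.0, -0.002])
[(0.84, [238.1, 137.9, 45.9, 57.8]), (0.55, [313.6, 184.7, 54.9, 55.4])]
```

View pics/w1.png

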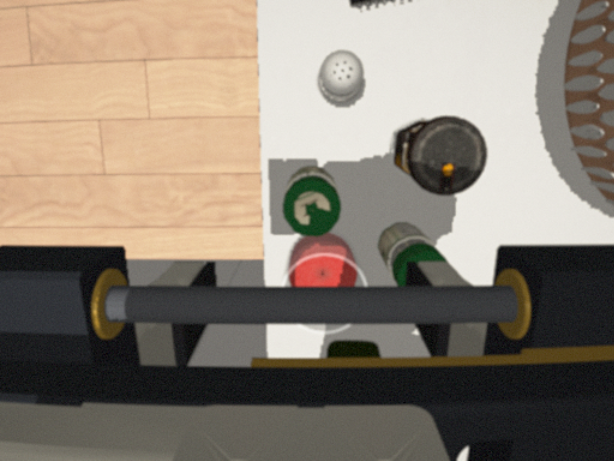

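play_rows --commands '[[[0,0,0,0,0,4,7],[0,0,0,0,0,8,7],[0,0,0,0,0,12,7],[0,0,0,0,0,15,7],[0,0,0,0,0,17,7],[0,0,0,0,0,18.9,7],[0,0,0,0,0,18.9,7]]]'

```text
clock: 2.95
tool_pos: [0.4747, -0.2966, 0.0577]
orientation: [179.7, 0.1, -90.6]
force: [-1.4, 1.0, 0.8]
opening: 0.0697
gripper_force: 0.0
```

play_rows --commands '[[[0,0,0,0,0,0,4],[0,0,0,0,0,0,4],[0,0,0,0,0,0,4],[0,0,0,0,0,0,4],[0,0,0,0,0,0,4],[0,0,0,0,0,0,4]]]'

```text
clock: 3.45
tool_pos: [0.4782, -0.2962, 0.0624]
orientation: [-179.9, -0.0, -90.3]
force: [-1.0, -0.0, 6.5]
opening: 0.0448
gripper_force: 30.0
```

play_rows --commands '[[[0,0,0,0,0,-2,4],[0,0,0,0,0,-5,4],[0,0,0,0,0,-9,4],[0,0,0,0,0,-13,4],[0,0,0,0,0,-17,4],[0,0,0,0,0,-21,4],[0,0,0,0,0,-25,4],[0,0,0,0,0,-29,4]]]'

```text
clock: 4.12
tool_pos: [0.4769, -0.2954, 0.3535]
orientation: [-180.0, 0.0, -90.3]
force: [0.7, 0.6, -0.7]
opening: 0.0452
gripper_force: 30.0
```

```bash
python3 -c "
from h import *
print(go(.60,-.05,.35,-90),go(.545,.145,.34,-90));print(ctrl.get_obs()['opening'])"
```

```text
([-24.61, -12.16, 0.36], [-0.001, 0.0, -0.006]) ([-44.08, -6.55, 1.37], [-0.001, 0.0, -0.006])
0.045169428920541675
```

play_rows --commands '[[[0,0,0,-2,-1,0,4],[0,0,0,-5,-3,0,4],[0,0,0,-8.5,-5,0,4],[0,0,0,-12,-7,0,4],[0,0,0,-15.5,-9,0,4],[0,0,0,-19,-10.5,0,4],[0,0,0,-22.5,-11.5,0,4],[0,0,0,-26,-11.5,0,4]]]'

```text
clock: 4.78
tool_pos: [0.5952, -0.0343, 0.3501]
orientation: [179.9, 0.0, -90.3]
force: [0.9, -0.2, -1.0]
opening: 0.045
gripper_force: 30.0
```

play_rows --commands '[[[0,0,0,-3.5,1,0,4],[0,0,0,-7,2,0,4],[0,0,0,-10.5,3,0,4],[0,0,0,-14,4,0,4],[0,0,0,-16,5,0,4],[0,0,0,-18,5,0,4],[0,0,0,-18,5,0,4]]]'

```text
clock: 5.37
tool_pos: [0.5445, 0.147, 0.351]
orientation: [-180.0, 0.1, -90.2]
force: [-0.0, -0.1, -0.5]
opening: 0.0447
gripper_force: 30.0
```

```bash
python3 -c "
from h import *
print(go(.545,.145,.066,-90));print(ctrl.get_obs()['tool_pos'])"
```

```text
([0.23, -0.05, 28.5], [-0.0, 0.001, -0.003])
[0.54449167 0.14695737 0.35104912]
```

play_rows --commands '[[[0,0,0,0.2,0,3,4],[0,0,0,0.2,0,7,4],[0,0,0,0.2,0,11,4],[0,0,0,0.2,0,15,4],[0,0,0,0.2,0,19,4],[0,0,0,0.2,0,23,4],[0,0,0,0.2,0,25.5,4],[0,0,0,0.2,0,27,4]]]'

```text
clock: 6.03
tool_pos: [0.5432, 0.1403, 0.0775]
orientation: [179.7, -0.1, -90.4]
force: [-0.2, 0.4, -1.4]
opening: 0.0449
gripper_force: 30.0
```

play_rows --commands '[[[0,0,0,0,0,0.7,4],[0,0,0,0,0,1.3,4],[0,0,0,0,0,1.4,4],[0,0,0,0,0,1.4,4]]]'

```text
clock: 6.37
tool_pos: [0.5458, 0.142, 0.0678]
orientation: [-179.9, 0.0, -90.3]
force: [0.8, -0.7, -1.2]
opening: 0.0452
gripper_force: 30.0
```

play_rows --commands '[[[0,0,0,0,0,0.2,4],[0,0,0,0,0,0.2,5.2],[0,0,0,0,0,0.2,6.4],[0,0,0,0,0,0.2,6.4],[0,0,0,0,0,-2,6.4],[0,0,0,0,0,-6,6.4],[0,0,0,0,0,-10,6.4],[0,0,0,0,0,-14,6.4]]]'

```text
clock: 7.03
tool_pos: [0.545, 0.1415, 0.2091]
orientation: [180.0, -0.0, -90.3]
force: [0.7, 1.3, -0.8]
opening: 0.0641
gripper_force: 0.0
```

Run:
```python
from h import *
print(ctrl.get_obs()['tool_pos'])
for c in("scene","top"):
    p=ctrl.snapshot(c);print(c)
    for r in caps(p):print(r)
    h=p["color"]
    for d in ctrl.find_in(p,"salt_a"):
        b=d["bbox"];uv=np.array([b[0]+b[2]/2,b[1]+b[3]/2]);xy=world(p,uv,.05)
        for _ in range(5):
            q=proj(p,np.vstack([cyl(*xy,.044,0.003,.07),cyl(*xy,.034,.07,.085)]));m=(q.min(0)+q.max(0))/2;xy=xy+world(p,uv,.05)-world(p,m,.05)
        print("salt",d["conf"],np.round(b),np.round(xy,4),np.round(q.max(0)-q.min(0)))
    if c=="scene": save(p,"s2.png")
```

```text
[0.54498527 0.14148662 0.2091233 ]
scene
([0.598, 0.3742], [416.0, 210.0], 250, 298)
([0.5486, 0.2202], [353.0, 196.0], 242, 276)
([0.5448, 0.1444], [324.0, 195.0], 230, 274)
([0.3879, -0.2366], [184.0, 152.0], 180, 228)
([0.3382, 0.2768], [361.0, 140.0], 168, 212)
salt 0.91 [123. 171.  14.  27.] [ 0.4628 -0.3898] [21. 29.]
salt 0.75 [286. 205.  19.  26.] [0.5804 0.0724] [18. 30.]
top
([0.3365, 0.277], [167.0, 228.0], 119, 163)
([0.3853, -0.237], [321.0, 218.0], 112, 161)
salt 0.66 [359. 195.  10.  14.] [ 0.4436 -0.3978] [17. 13.]
salt 0.45 [227. 156.   8.  11.] [0.5737 0.0755] [14. 15.]
```

View pics/s2.png

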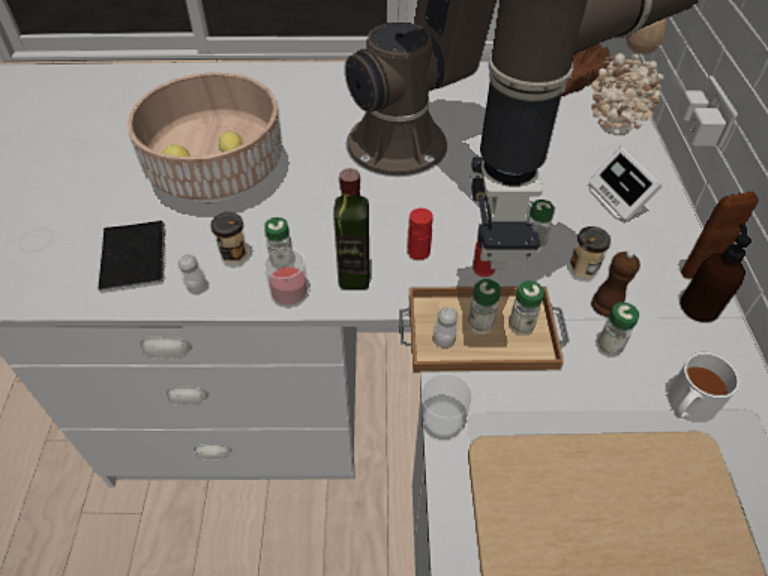

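Run:
```python
from h import *
p=ctrl.snapshot("scene");print(world(p,(298,208.3),.09),world(p,(297,230.5),.003))
h=p["color"][195:240,280:315];cv2.imwrite("pics/salt.png",cv2.resize(h[:,:,::-1],None,fx=12,fy=12,interpolation=cv2.INTER_CUBIC))
p=ctrl.snapshot("top");print(world(p,(230.3,157.2),.09))
print(go(.575,.072,.2,-90))
```

```text
[0.58526728 0.07369212] [0.59399123 0.07743092]
[0.58234514 0.07276468]
([6.93, -3.08, 0.65], [0.001, -0.0, -0.006])
```

View pics/salt.png

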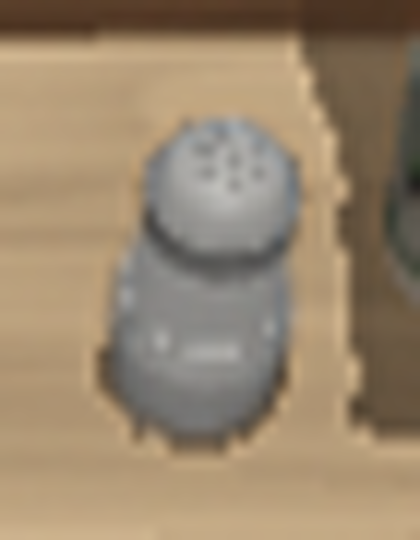

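play_rows --commands '[[[0,0,0,3.5,-2,0,7],[0,0,0,6.6,-3.5,0,7],[0,0,0,6.6,-3.5,3,7],[0,0,0,6.6,-3.5,7,7],[0,0,0,6.6,-3.5,11,7],[0,0,0,6.6,-3.5,14,7],[0,0,0,6.6,-3.5,16.3,7],[0,0,0,6.6,-3.5,16.3,7]]]'

```text
clock: 8.0
tool_pos: [0.5754, 0.0737, 0.0377]
orientation: [179.4, -0.2, -90.4]
force: [-1.9, -0.3, -0.2]
opening: 0.0698
gripper_force: 0.0
```

play_rows --commands '[[[0,0,0,0,0,0,4],[0,0,0,0,0,0,4],[0,0,0,0,0,0,4],[0,0,0,0,0,0,4],[0,0,0,0,0,0,4],[0,0,0,0,0,0,4]]]'

```text
clock: 8.5
tool_pos: [0.5803, 0.0758, 0.0451]
orientation: [-179.9, 0.0, -90.3]
force: [-0.6, 0.2, -0.2]
opening: 0.0411
gripper_force: 0.0
```

play_rows --commands '[[[0,0,0,0,0,0,3],[0,0,0,0,0,0,3],[0,0,0,0,0,0,3]]]'

```text
clock: 8.75
tool_pos: [0.5805, 0.0757, 0.0448]
orientation: [-179.9, 0.0, -90.3]
force: [-0.2, 0.1, 4.4]
opening: 0.0364
gripper_force: 29.9
```

Run:
```python
from h import *
o=ctrl.get_obs();print(o["opening"],o["gripper_force"])
p=ctrl.snapshot("scene");cv2.imwrite("pics/s3.png",cv2.resize(p["color"][150:260,250:400,::-1],None,fx=4,fy=4,interpolation=cv2.INTER_CUBIC))
```

```text
0.03639804611864987 29.92863741412293
```

View pics/s3.png

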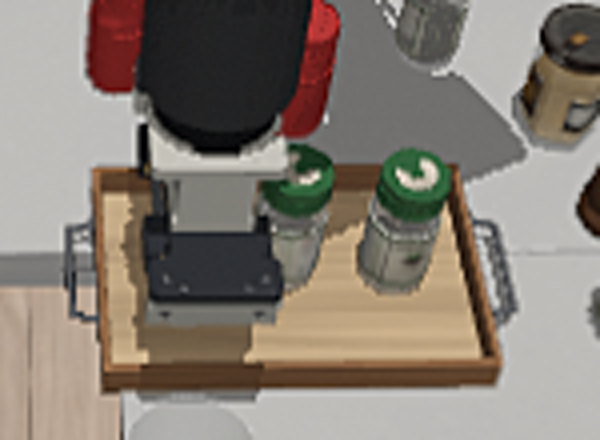

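play_rows --commands '[[[0,0,0,0,0,-1,3],[0,0,0,0,0,-2.5,3],[0,0,0,0,0,-4,3],[0,0,0,0,0,-6,3],[0,0,0,0,0,-8,3],[0,0,0,0,0,-8,3]]]'

```text
clock: 9.3
tool_pos: [0.5817, 0.0761, 0.1284]
orientation: [-179.7, 0.1, -90.3]
force: [1.2, 0.4, -0.2]
opening: 0.0372
gripper_force: 29.5
```

Run:
```python
from h import *
o=ctrl.get_obs();print(o["opening"],o["gripper_force"],o["force"])
p=ctrl.snapshot("scene");cv2.imwrite("pics/s4.png",cv2.resize(p["color"][150:260,250:400,::-1],None,fx=4,fy=4,interpolation=cv2.INTER_CUBIC))
```

```text
0.0372342727102268 29.52194472105475 [ 1.2308254   0.36425382 -0.17487113]
```

View pics/s4.png

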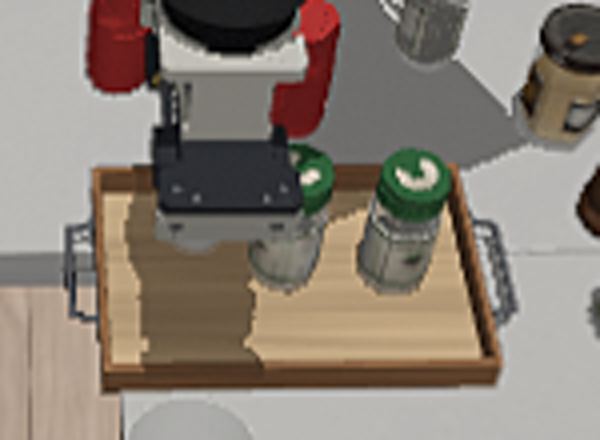

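```bash
python3 -c "
from h import *
print(go(.42,.255,.21,-90))"
```

```text
([-17.82, 16.16, -8.38], [-0.003, 0.001, -0.006])
```

play_rows --commands '[[[0,0,0,0,0,-4,3],[0,0,0,0,0,-8,3],[0,0,0,-2.5,2.5,-8.5,3],[0,0,0,-5,5,-8.5,3],[0,0,0,-7.5,7.5,-8.5,3],[0,0,0,-10,10,-8.5,3],[0,0,0,-12.5,12.5,-8.5,3],[0,0,0,-15,14.5,-8.5,3]]]'

```text
clock: 10.02
tool_pos: [0.4333, 0.2265, 0.2084]
orientation: [179.9, -0.0, -90.4]
force: [0.1, 0.2, -1.5]
opening: 0.0368
gripper_force: 29.5
```

play_rows --commands '[[[0,0,0,-2,1,0,3],[0,0,0,-2.8,1.7,0,3],[0,0,0,-2.8,1.7,3,3],[0,0,0,-2.8,1.7,6.5,3],[0,0,0,-2.8,1.7,10,3],[0,0,0,-2.8,1.7,12.5,3],[0,0,0,-2.8,1.7,14.5,3],[0,0,0,-2.8,1.7,15,3]]]'

```text
clock: 10.68
tool_pos: [0.417, 0.2519, 0.0554]
orientation: [179.7, -0.3, -90.4]
force: [-0.0, 0.1, -0.4]
opening: 0.037
gripper_force: 29.5
```

```bash
python3 -c "
from h import *
o=ctrl.get_obs();print(go(.42,.255,.042,-90),o['tool_pos'],o['opening'])"
```

```text
([-0.32, -0.3, 1.33], [0.005, -0.005, -0.007]) [0.41704988 0.25187479 0.05535801] 0.037026852935409596
```

play_rows --commands '[[[0,0,0,0,0,0.5,3],[0,0,0,0,0,1,3],[0,0,0,0,0,1.4,3],[0,0,0,0,0,1.4,3],[0,0,0,0,0,1.4,3]]]'

```text
clock: 11.1
tool_pos: [0.4192, 0.2548, 0.0457]
orientation: [-180.0, 0.0, -90.3]
force: [0.2, 0.0, 0.3]
opening: 0.0368
gripper_force: 29.5
```

play_rows --commands '[[[0,0,0,0,0,0.2,3],[0,0,0,0,0,0.3,3],[0,0,0,0,0,0.3,3],[0,0,0,0,0,0.3,3]]]'

```text
clock: 11.43
tool_pos: [0.419, 0.2546, 0.0422]
orientation: [-180.0, 0.0, -90.3]
force: [0.4, -0.6, -1.6]
opening: 0.0372
gripper_force: 29.5
```

play_rows --commands '[[[0,0,0,0,0,0,4.5],[0,0,0,0,0,0,6],[0,0,0,0,0,0,6.2],[0,0,0,0,0,0,6.2],[0,0,0,0,0,-3,6.2],[0,0,0,0,0,-7,6.2],[0,0,0,0,0,-11,6.2],[0,0,0,0,0,-15,6.2]]]'

```text
clock: 12.1
tool_pos: [0.4187, 0.254, 0.1939]
orientation: [180.0, -0.0, -90.3]
force: [1.5, 1.6, -0.3]
opening: 0.0621
gripper_force: 0.0
```

```bash
python3 -c "
from h import *
o=ctrl.get_obs();print(go(.597,.374,.23,0),o['tool_pos'],o['joint_pos'])
p=ctrl.snapshot('scene');cv2.imwrite('pics/s5.png',cv2.resize(p['color'][110:270,250:450,::-1],None,fx=4,fy=3.7))
print(caps(p))
for d in ctrl.find_in(p,'salt_a'):print(d)"
```

```text
([-12.1, -17.76, -3.62], [0.001, -0.0, -1.577]) [0.41865091 0.25404852 0.1939004 ] [ 5.43121154e+01  4.42312349e+00 -2.48489512e+01  4.69013674e-03
 -6.07639422e+01 -5.46518969e+01]
[([0.598, 0.3739], [416.0, 210.0], 254, 298), ([0.5487, 0.2202], [353.0, 196.0], 242, 276), ([0.5448, 0.1444], [324.0, 195.0], 230, 274), ([0.3878, -0.2366], [184.0, 152.0], 180, 228), ([0.3418, 0.2708], [359.0, 141.0], 118, 213)]
{'bbox': [123.6, 170.7, 12.6, 29.0], 'conf': 0.67}
{'bbox': [344.1, 162.0, 20.4, 23.2], 'conf': 0.59}
```

play_rows --commands '[[[0,0,-0.12,-1.5,-2.2,-2,6.2],[0,0,-0.24,-3,-4.4,-3.6,6.2],[0,0,-0.36,-4.5,-6.6,-3.6,6.2],[0,0,-0.48,-6,-8.8,-3.6,6.2],[0,0,-0.6,-7.5,-11,-3.6,6.2],[0,0,-0.72,-9,-13.2,-3.6,6.2],[0,0,-0.84,-10.5,-15.5,-3.6,6.2],[0,0,-0.96,-12.1,-17.8,-3.6,6.2]]]'

```text
clock: 12.87
tool_pos: [0.5987, 0.3749, 0.2278]
orientation: [180.0, 0.0, -35.0]
force: [0.8, 1.2, 1.8]
opening: 0.0619
gripper_force: 0.0
```

play_rows --commands '[[[0,0,-0.09,0,0,0,7],[0,0,-0.09,0,0,0,7],[0,0,-0.09,0,0,0,7]]]'

```text
clock: 13.12
tool_pos: [0.5975, 0.3742, 0.2273]
orientation: [179.9, 0.0, -30.4]
force: [-1.3, -0.1, 0.2]
opening: 0.0695
gripper_force: 0.0
```

```bash
python3 -c "
from h import *
o=ctrl.get_obs();print(go(.597,.374,.061,-30),o['tool_pos'],o['orientation'])"
```

```text
([-0.02, 0.02, 16.63], [0.001, 0.0, -0.006]) [0.59746798 0.37418691 0.22727465] [ 1.79927117e+02  2.39413579e-02 -3.03669931e+01]
```

play_rows --commands '[[[0,0,0,0,0,3.5,7],[0,0,0,0,0,7,7],[0,0,0,0,0,10.5,7],[0,0,0,0,0,13.5,7],[0,0,0,0,0,15.5,7],[0,0,0,0,0,16.6,7],[0,0,0,0,0,16.6,7]]]'

```text
clock: 13.7
tool_pos: [0.5961, 0.3732, 0.0599]
orientation: [179.8, 0.1, -30.3]
force: [-0.3, -0.4, 0.2]
opening: 0.0699
gripper_force: 0.0
```

play_rows --commands '[[[0,0,0,0,0,0,4],[0,0,0,0,0,0,4],[0,0,0,0,0,0,4],[0,0,0,0,0,0,4],[0,0,0,0,0,0,4],[0,0,0,0,0,0,4],[0,0,0,0,0,0,4]]]'

```text
clock: 14.28
tool_pos: [0.5981, 0.3746, 0.0636]
orientation: [-179.9, -0.0, -30.2]
force: [-2.1, -1.3, 6.5]
opening: 0.0451
gripper_force: 29.9
```

play_rows --commands '[[[0,0,0,0,0,-2,4],[0,0,0,0,0,-5,4],[0,0,0,0,0,-8.5,4],[0,0,0,0,0,-12,4],[0,0,0,0,0,-15,4],[0,0,0,0,0,-15,4]]]'

```text
clock: 14.78
tool_pos: [0.6005, 0.3762, 0.2205]
orientation: [-179.4, -0.3, -30.1]
force: [1.0, 0.8, -0.3]
opening: 0.0452
gripper_force: 29.9
```

```bash
python3 -c "
from h import *
o=ctrl.get_obs();print(go(.603,.073,.21,-90),o['tool_pos'],o['orientation'])"
```

```text
([15.44, 26.1, 0.84], [-0.012, 0.001, 1.045]) [0.60046147 0.37619773 0.22048165] [-179.3952311    -0.26239014  -30.1456895 ]
```

play_rows --commands '[[[0,0,0.12,1.5,2.6,0,4],[0,0,0.24,3.5,5.9,0,4],[0,0,0.36,5.5,9.3,0,4],[0,0,0.48,7.5,12.7,0,4],[0,0,0.6,9.5,16.1,0,4],[0,0,0.72,11.5,19.5,0,4],[0,0,0.84,13.5,22.9,0,4],[0,0,0.96,15,25.4,0,4]]]'

```text
clock: 15.45
tool_pos: [0.5989, 0.0767, 0.2121]
orientation: [180.0, 0.0, -85.6]
force: [1.2, -0.6, -1.0]
opening: 0.0448
gripper_force: 29.9
```

play_rows --commands '[[[0,0,0.085,0,0,0,4],[0,0,0.085,0,0,0,4],[0,0,0.085,0,0,0,4]]]'

```text
clock: 15.7
tool_pos: [0.5996, 0.0793, 0.2121]
orientation: [-180.0, 0.0, -89.9]
force: [0.2, 0.3, -1.5]
opening: 0.0447
gripper_force: 29.9
```

```bash
python3 -c "
from h import *
o=ctrl.get_obs();print(go(.603,.073,.067,-90),o['tool_pos'],o['orientation'])"
```

```text
([0.63, -0.33, 14.51], [-0.0, 0.0, 0.001]) [0.59962858 0.07927838 0.21205466] [-1.79989276e+02  2.14867147e-02 -8.99466626e+01]
```

play_rows --commands '[[[0,0,0,0.6,-0.3,3,4],[0,0,0,0.6,-0.3,6,4],[0,0,0,0.6,-0.3,9,4],[0,0,0,0.6,-0.3,11,4],[0,0,0,0.6,-0.3,12.5,4],[0,0,0,0.6,-0.3,13.5,4],[0,0,0,0.6,-0.3,14.2,4],[0,0,0,0.6,-0.3,14.2,4]]]'

```text
clock: 16.37
tool_pos: [0.6021, 0.074, 0.0688]
orientation: [179.9, -0.0, -89.9]
force: [0.1, 0.5, -0.8]
opening: 0.0452
gripper_force: 29.9
```

play_rows --commands '[[[0,0,0,0,0,0.2,4],[0,0,0,0,0,0.3,4],[0,0,0,0,0,0.3,4]]]'

```text
clock: 16.62
tool_pos: [0.6031, 0.0738, 0.0679]
orientation: [-179.9, 0.0, -90.0]
force: [-0.6, 0.4, -0.7]
opening: 0.0452
gripper_force: 29.9
```

play_rows --commands '[[[0,0,0,0,0,0.2,4],[0,0,0,0,0,0.2,4],[0,0,0,0,0,0.2,5.2],[0,0,0,0,0,0.2,6],[0,0,0,0,0,0.2,6],[0,0,0,0,0,-3,6],[0,0,0,0,0,-7,6],[0,0,0,0,0,-11,6]]]'

```text
clock: 17.28
tool_pos: [0.6019, 0.073, 0.1776]
orientation: [179.9, -0.1, -90.1]
force: [1.1, 0.3, 0.9]
opening: 0.0597
gripper_force: 0.0
```

play_rows --commands '[[[0,0,0,0,0,-3,6],[0,0,0,0,0,-3,6]]]'

```text
clock: 17.45
tool_pos: [0.6061, 0.074, 0.2149]
orientation: [-179.4, 0.2, -90.0]
force: [0.9, 0.8, 0.7]
opening: 0.06
gripper_force: 0.0
```

```bash
python3 -c "
from h import *
o=ctrl.get_obs();print(go(.337,.277,.21,-30),go(.337,.277,.21,-150),o['tool_pos'],o['joint_pos'])
p=ctrl.snapshot('scene')
print(caps(p))
for d in ctrl.find_in(p,'salt_a'):
  b=d['bbox'];print(d,world(p,(b[0]+b[2]/2,b[1]+b[3]),0))"
```

```text
([-20.29, 26.92, 0.25], [-0.011, -0.003, -1.047]) ([-20.29, 26.92, 0.25], [-0.009, 0.008, 1.047]) [0.60614454 0.07404864 0.21490564] [ 25.35822157  14.58774029  -9.408433     0.14740969 -65.36715609
 -25.42221751]
[([0.6019, 0.0759], [300.0, 212.0], 250, 295), ([0.5512, 0.1453], [325.0, 196.0], 169, 276), ([0.5486, 0.2201], [353.0, 196.0], 242, 276), ([0.3878, -0.2366], [184.0, 152.0], 180, 228), ([0.3382, 0.2769], [361.0, 140.0], 167, 212)]
{'bbox': [344.6, 164.0, 15.3, 24.6], 'conf': 0.83} [0.44351348 0.25167769]
```

play_rows --commands '[[[0,0,-0.12,-1.6,2.1,0,7],[0,0,-0.24,-3.8,5.1,0,7],[0,0,-0.36,-6,8.1,0,7],[0,0,-0.48,-8.2,11.1,0,7],[0,0,-0.6,-10.5,14.1,0,7],[0,0,-0.72,-12.8,17.1,0,7],[0,0,-0.84,-15,20.1,0,7],[0,0,-0.96,-17.3,23.1,0,7]]]'

```text
clock: 18.22
tool_pos: [0.3698, 0.2465, 0.2058]
orientation: [179.9, 0.0, -34.7]
force: [0.0, 1.1, 0.1]
opening: 0.0701
gripper_force: 0.0
```

play_rows --commands '[[[0,0,-0.09,0.4,3.5,0,7],[0,0,-0.09,0.8,4.7,0,7],[0,0,-0.09,0.8,4.7,0,7],[0,0,-0.09,0.8,4.7,0,7]]]'

```text
clock: 18.55
tool_pos: [0.3509, 0.203, 0.2066]
orientation: [180.0, 0.0, -29.9]
force: [1.3, -0.1, -0.0]
opening: 0.0698
gripper_force: 0.0
```

```bash
python3 -c "
from h import *
o=ctrl.get_obs();print(go(.337,.277,.061,-30),o['tool_pos'],o['orientation'])"
```

```text
([-4.9, -5.73, 14.56], [0.001, 0.0, 0.001]) [0.3509192  0.20298941 0.20658606] [ 1.79969750e+02  7.35898616e-03 -2.99407601e+01]
```

play_rows --commands '[[[0,0,0,-2,-2.5,0,7],[0,0,0,-4,-4.8,0,7],[0,0,0,-4.9,-5.7,0,7],[0,0,0,-4.9,-5.7,0,7],[0,0,0,-4.9,-5.7,3,7]]]'

```text
clock: 18.97
tool_pos: [0.3396, 0.2807, 0.1804]
orientation: [-179.6, -0.1, -29.8]
force: [0.8, 2.0, -0.6]
opening: 0.07
gripper_force: 0.0
```

```bash
python3 -c "
from h import *
o=ctrl.get_obs();print(go(.337,.277,.061,-30),o['tool_pos'],o['orientation'])"
```

```text
([-0.05, 0.53, 11.93], [-0.007, -0.001, 0.003]) [0.33957408 0.28069545 0.180383  ] [-1.79602921e+02 -7.08941673e-02 -2.98321641e+01]
```

play_rows --commands '[[[0,0,0,0,0,0,7],[0,0,0,0,0,1.5,7],[0,0,0,0,0,4,7],[0,0,0,0,0,7,7],[0,0,0,0,0,9.5,7],[0,0,0,0,0,11,7],[0,0,0,0,0,11.5,7],[0,0,0,0,0,11.5,7]]]'

```text
clock: 19.63
tool_pos: [0.3373, 0.2763, 0.0613]
orientation: [179.8, -0.0, -30.0]
force: [0.2, -0.2, 1.3]
opening: 0.0699
gripper_force: 0.0
```

play_rows --commands '[[[0,0,0,0,0,0,4],[0,0,0,0,0,0,4],[0,0,0,0,0,0,4],[0,0,0,0,0,0,4],[0,0,0,0,0,0,4],[0,0,0,0,0,0,4],[0,0,0,0,0,0,4]]]'

```text
clock: 20.22
tool_pos: [0.3376, 0.2778, 0.0628]
orientation: [-179.9, -0.0, -29.9]
force: [-0.5, -1.1, 6.8]
opening: 0.0452
gripper_force: 29.9
```

play_rows --commands '[[[0,0,0,0,0,-2,4],[0,0,0,0,0,-5,4],[0,0,0,0,0,-8.5,4],[0,0,0,0,0,-12,4],[0,0,0,0,0,-15,4],[0,0,0,0,0,-15.5,4],[0,0,0,0,0,-15.5,4]]]'

```text
clock: 20.8
tool_pos: [0.3378, 0.2785, 0.2192]
orientation: [-179.7, 0.0, -29.9]
force: [0.3, 0.4, -2.0]
opening: 0.0449
gripper_force: 29.9
```

```bash
python3 -c "
from h import *
o=ctrl.get_obs();print(go(.51,.062,.22,-90),o['tool_pos'],o['orientation'])"
```

```text
([25.72, 10.19, -0.14], [-0.004, 0.003, 1.049]) [0.337776   0.27850651 0.21921341] [-1.79721660e+02  2.10248789e-02 -2.98881905e+01]
```

play_rows --commands '[[[0,0,0.12,1.5,0.6,0,4],[0,0,0.24,4.5,1.8,0,4],[0,0,0.36,8,3.2,0,4],[0,0,0.48,11.5,4.6,0,4],[0,0,0.6,15,6,0,4],[0,0,0.72,18.5,7.3,0,4],[0,0,0.84,22,8.7,0,4],[0,0,0.96,25,9.9,0,4]]]'

```text
clock: 21.47
tool_pos: [0.5048, 0.0648, 0.215]
orientation: [179.8, -0.0, -85.3]
force: [0.2, 1.1, -1.2]
opening: 0.045
gripper_force: 29.9
```

play_rows --commands '[[[0,0,0.085,0,0,0,4],[0,0,0.085,0,0,0,4],[0,0,0.085,0,0,0,4]]]'

```text
clock: 21.72
tool_pos: [0.5038, 0.0665, 0.2153]
orientation: [179.8, -0.1, -89.7]
force: [-0.5, -0.4, -1.1]
opening: 0.0448
gripper_force: 29.9
```

```bash
python3 -c "
from h import *
o=ctrl.get_obs();print(go(.512,.062,.067,-90),o['tool_pos'],o['orientation'])"
```

```text
([0.44, -0.87, 14.82], [0.003, -0.001, 0.005]) [0.50376485 0.06646064 0.21525919] [ 1.79827051e+02 -5.68803753e-02 -8.96851245e+01]
```

play_rows --commands '[[[0,0,0,0.4,-0.8,0,4],[0,0,0,0.4,-0.8,3,4],[0,0,0,0.4,-0.8,6.5,4],[0,0,0,0.4,-0.8,9.5,4],[0,0,0,0.4,-0.8,12,4],[0,0,0,0.4,-0.8,13.5,4],[0,0,0,0.4,-0.8,14.4,4],[0,0,0,0.4,-0.8,14.4,4]]]'

```text
clock: 22.38
tool_pos: [0.5114, 0.0633, 0.0712]
orientation: [179.8, -0.1, -89.6]
force: [-0.6, -0.4, -0.1]
opening: 0.0449
gripper_force: 29.9
```

play_rows --commands '[[[0,0,0,0,0,0.2,4],[0,0,0,0,0,0.2,4],[0,0,0,0,0,0.2,4]]]'

```text
clock: 22.63
tool_pos: [0.5134, 0.0636, 0.0722]
orientation: [-179.9, 0.1, -89.7]
force: [0.2, 0.8, -1.2]
opening: 0.0445
gripper_force: 29.9
```

play_rows --commands '[[[0,0,0,0,0,0.2,4],[0,0,0,0,0,0.4,4],[0,0,0,0,0,0.5,4],[0,0,0,0,0,0.5,4],[0,0,0,0,0,0.5,4]]]'

```text
clock: 23.05
tool_pos: [0.5127, 0.063, 0.0661]
orientation: [180.0, -0.0, -89.8]
force: [-0.6, -0.0, -1.5]
opening: 0.0449
gripper_force: 29.9
```

play_rows --commands '[[[0,0,0,0,0,0,5.2],[0,0,0,0,0,0,6],[0,0,0,0,0,0,6],[0,0,0,0,0,-3,6],[0,0,0,0,0,-7,6],[0,0,0,0,0,-11,6],[0,0,0,0,0,-15,6],[0,0,0,0,0,-19,6]]]'

```text
clock: 23.72
tool_pos: [0.5123, 0.0628, 0.2584]
orientation: [-180.0, 0.0, -89.8]
force: [0.4, 0.6, -0.1]
opening: 0.06
gripper_force: 0.0
```

play_rows --commands '[[[0,0,0,0,4,0,6],[0,0,0,0,8,0,6],[0,0,0,0,8,0,6],[0,0,0,0,8,0,6]]]'

```text
clock: 24.05
tool_pos: [0.4314, 0.0626, 0.2572]
orientation: [-179.9, 0.1, -89.7]
force: [0.4, 0.3, 0.5]
opening: 0.0599
gripper_force: 0.0
```

```bash
python3 -c "
from h import *
p=ctrl.snapshot('scene');save(p,'s9.png')
print(caps(p),ctrl.get_obs()['force'])
for d in ctrl.find_in(p,'salt_a'): print(d)"
```

```text
[([0.6017, 0.0761], [300.0, 212.0], 249, 295), ([0.5488, 0.2201], [353.0, 196.0], 241, 276), ([0.5447, 0.1444], [324.0, 195.0], 230, 274), ([0.511, 0.0647], [293.0, 185.0], 222, 262), ([0.3878, -0.2366], [184.0, 152.0], 180, 228)] [1.59287501 0.70787837 0.13780663]
{'bbox': [119.9, 170.2, 16.5, 26.8], 'conf': 0.91}
{'bbox': [344.4, 163.4, 17.8, 23.8], 'conf': 0.73}
```

View pics/s9.png

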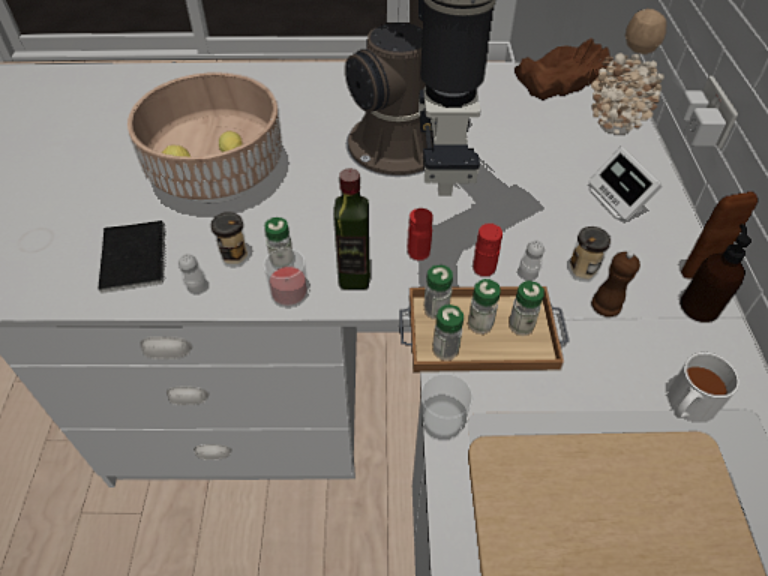

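Four green jars stand upright in the tray (caps at 438,276; 450,317; 486,291; 530,293). The shakers stand on the worktop at (533,260) and (192,272), the spare jar is at (278,240), and everything else is where it was.

```bash
python3 -c "
from plant import ctrl
print(ctrl.close_job())"
```

```text
the job is handed in; nothing more can be done
None
```

I handed the job in at about 24 s. The last camera check showed four green-capped jars upright in the tray, with the fifth jar and both salt shakers standing on the worktop and nothing else visibly moved; no verdict came back.

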